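# Tip the salvaged drawer knobs into the blue box

### The job

Take the tin sorting tray by its upright wooden grip, draw it straight out from under the low bench riser without bumping the riser or spilling any of the four drawer knobs, and tip it over its open side so that all four slide off into the blue box; do not touch the knobs with the fingers, and keep the tray low over the box so they do not fall far. Then set the empty tray down flat and upright on the bench, let go of it, and leave the box, the riser's jar, the brush and the scraper where they are.

Things in the scene. Friction and masses are not known exactly. Their poses are not given: they have to be found in the camera images.
- tray: bare-metal tray 160 (x) by 120 (y) mm, 4 mm floor, walls 26 mm high, 3 mm thick at -x, +x, -y; +y side fully open. Grip before its -x wall: upright pale wood slab 18 (x) by 50 (y) mm, 8 to 80 mm high, centred at x -125, on a neck 30 mm wide, top at 20 mm. 0.22 kg. Origin: centre of underside, z up. Starts with its +x half under the riser, grip to the robot. Knobs slide at 18 to 26 degrees
- tray_grip (a point): point in the middle of the tray's wooden grip slab, 60 mm above the tray's underside, where it is pinched (18 mm across the tray's x axis)
- tray_lip (a point): middle of the tray's open edge (tray x 0, y +60 mm), at the floor's upper face, 4 mm above the underside
- riser: low dark-wood bench riser, fixed: board 140 (x) by 230 (y) by 16 mm on two side legs 20 mm thick; underside of the board 58 mm, top 74 mm above the bench, 190 mm clear between the legs; open in front and behind. Origin: on the bench below its centre, z up; the tray is drawn out to its -x side
- box: blue open box standing loose on the bench, outside 236 (x) by 170 (y) by 80 mm high, walls and floor 8 mm, 0.8 kg. Origin: centre of the underside, z up
- knob0: White porcelain drawer knob, one of four: turned, 34 mm across at its flat face, 26 mm tall with a stem 18 mm across, 40 g; it starts face down in the tray. Origin: centre of the flat face, z along the stem
- knob1: Brass drawer knob, one of four: turned, 34 mm across at its flat face, 26 mm tall with a stem 18 mm across, 40 g; it starts face down in the tray. Origin: centre of the flat face, z along the stem
- knob2: Brass drawer knob, one of four: turned, 34 mm across at its flat face, 26 mm tall with a stem 18 mm across, 40 g; it starts face down in the tray. Origin: centre of the flat face, z along the stem
- knob3: White porcelain drawer knob, one of four: turned, 34 mm across at its flat face, 26 mm tall with a stem 18 mm across, 40 g; it starts face down in the tray. Origin: centre of the flat face, z along the stem
- jar: amber glass jar with a steel cap, 56 mm across, 75 mm tall, standing on the riser. Origin: centre of its underside. To be left alone
- brush: flat brush with a pale wooden handle lying on the bench, to the left of the box. To be left alone
- scraper: scraper with a dark wooden handle lying on the bench, to the right of the riser. To be left alone
Not all that is in view belongs to the job. There is more than one size of the tray; the job needs the smaller.

How it is judged:
By the outcome, as a careful person would: the job done as asked, in the order asked, and still so for the second after the job is handed in, with the robot touching nothing.
It also fails if it takes over 64 s, if anything falls off the work surface, if the arm or the gripper's body presses on something with over 40 N, if the wrist force passes 120 N, or if a joint passes its speed limit or range.

### The arm

A 6-joint arm with a two-finger parallel gripper is mounted at the origin on the work surface. World frame = base frame: x ahead of the robot, y to its left, z up, the work surface at z = 0. Lengths are in mm, angles in degrees, forces in N, time in s.
With the tool pointing down it reaches from about 350 to 975 mm from the base axis. Payload 7.1 kg.
Tool frame: the origin (TCP) lies midway between the tips of the shut fingers; the grasp point (between the pads) lies 19 mm behind it; z points along the fingers, y is the line along which they close (so a half turn about z gives the same grasp; the last joint's range is limited). The gripper opens to 88 mm and grips with 3 to 60 N. Pads are 20 mm wide; open, the fingers measure 115 mm over their backs; the gripper's body (75 mm by 178 mm) begins 61 mm behind the grasp point.
Start: joints at [-74.771, 24.242, 93.386, -0, 62.372, -1.089], TCP at [175.622, -599.801, 222.675] pointing down, gripper open.
Joint ranges: [-172.04, 172.04], [-51.8, 120.97], [4.93, 147.93], [-75.15, 255.16], [6.16, 154.13], [-145.62, 145.62]. Speed limits (degrees/s): [136.94, 136.94, 172.46, 180, 180, 180].

### API

Orientations are given as [roll, pitch, yaw] about the fixed x, y, z axes, in that order (R = Rz(yaw) Ry(pitch) Rx(roll)).
In Python, from rig import bot gives the robot as it stands.
- The arm moves only by the tool move_arm, never from a script. Its argument "deltas" is text: rows parted by semicolons, each of 6 numbers parted by spaces: the shift along the tool's x, y, z normalised to -1 to 1, where 1 is 7.5 cm, then the turn, a rotation vector about the tool's x, y, z normalised to -1 to 1, where 1 is 180 degrees. In form: x y z wx wy wz; .... A call has 1 to 12 rows; each row shifts and turns the commanded pose from where the row before left it, along the tool's axes as they then stand; what a row does not reach is not made up. A row lasts 1/10 s, in which the tool goes at most 50 mm and 8.59 degrees, less where a joint would pass 70% of its speed; a pose out of reach is approached as far as the arm can. A call with a number of a shift or a turn outside -1 to 1 is refused whole. A call with a gripper value outside its range is refused whole. "hand" is the opening, from 0 (shut) to 1 (fully open), set as the call begins (left out, the last holds). The fingers move at their own pace and stop on an object; the grip force is fixed at half the most. Time passes only in rows, so rows that do not move let the fingers close. It gives the time, the measured TCP pose, the force, the opening and the grip force at its end, in the units of the state.
- bot.read_state(): the state, without advancing time (a new reading comes with each control period).
- bot.get_image(name): name is "scene" or "top" or "wrist"; returns the picture (480x640x3 uint8, red, green, blue); there is no depth.
- bot.camera_params(name): a dict with "camera_matrix" (3x3 intrinsics, pixels), "k1" (the pictures are not rectified: a ray, as slopes to the right and down, at radius r is drawn at 1 + k1 r^2 times it, then the intrinsics apply), "world_to_cam" (4x4, takes a point from world to camera coordinates); the wrist camera has in their place "T_tool_cam" (4x4, takes a point from camera to tool coordinates, whose origin is the TCP and whose axes are the flange's). Camera axes: x right, y up, looking along -z (the intrinsics and any distortion apply to the point x, -y, -z); pixel columns grow to the right and rows downward; lengths in mm; the calibration is good to about 2 mm. A picture is of the moment at which its call begins: read the wrist's pose just before it. camera_params takes no time and is no camera call.
- bot.finish_job(): hands the job in; it is judged then, once.
The state is a dict: "t": time; "joint_positions": joint angles; "qvel": joint speeds; "effort": joint torques, N m; "eef_pos": TCP position; "tool_rot": TCP orientation; "ft_force": force on the tool from outside, world axes, zero at the start; "wrist_torque": the same for the moment, N m; "width": finger opening in mm; "finger_force": force on a finger pad.
Only numpy, scipy, OpenCV 4.12 (cv2) and the standard library are available. Lean on these libraries where they do the work, as an engineer would, in place of code of your own. Each camera call takes 0.05 s, during which the arm holds its last target. There are 200 camera calls.

## Working session

There is one attempt and no reset: what is moved stays moved. The work goes in short steps, Python scripts to look and compute and a tool call to move; the robot and the scene stay as the last step left them, time stands still between calls to the robot, and variables do not carry over. Pictures are saved under pics/ and viewed, at most 10 in all, crops included, and the job is handed in when it is done.

Besides the shell and the picture viewer there is one more tool, called after "Emit:" as a command line: name --argument value ..., lists and objects as JSON in quotes. move_arm: Moves the arm, as the interface text tells. Its arguments: {"type":"object","properties":{"deltas":{"type":"string"},"hand":{"type":"number"}},"required":["deltas"]}

```bash
mkdir -p pics; cat > h.py <<'E'
import numpy as np, cv2
from rig import bot
def cast(name,u,v,z):
    c=bot.camera_params(name);K=np.array(c["camera_matrix"]);k=c["k1"];W=np.array(c["world_to_cam"])
    d=np.array([(u-K[0,2])/K[0,0],(v-K[1,2])/K[1,1]]);s=d.copy()
    for _ in range(20): s=d/(1+k*(s@s))
    R=W[:3,:3];o=-R.T@W[:3,3];r=R.T@np.array([s[0],-s[1],-1]);return o+r*(z-o[2])/r[2]
def proj(name,p):
    c=bot.camera_params(name);K=np.array(c["camera_matrix"]);k=c["k1"];W=np.array(c["world_to_cam"])
    q=W[:3,:3]@np.array(p,float)+W[:3,3];s=np.array([q[0],-q[1]])/-q[2];s=s*(1+k*(s@s));return K[0,0]*s[0]+K[0,2],K[1,1]*s[1]+K[1,2]
E
python3 - <<'E'
from h import *
for n in("scene","top"): cv2.imwrite(f"pics/{n}0.png",bot.get_image(n)[:,:,::-1]);print(n,bot.camera_params(n))
print(bot.camera_params("wrist"));print(bot.read_state())
E
```

```text
scene {'camera_matrix': array([[620.36040751,   0.        , 322.26121979],
       [  0.        , 620.36040751, 237.04036935],
       [  0.        ,   0.        ,   1.        ]]), 'k1': -0.16464845034654818, 'world_to_cam': array([[ 8.51383826e-01,  5.24533282e-01,  3.22761811e-03,
        -4.16444161e+02],
       [-3.89366121e-01,  6.27843418e-01,  6.73948564e-01,
         1.60219397e+02],
       [ 3.51482013e-01, -5.75045631e-01,  7.38771220e-01,
        -1.76035753e+03],
       [ 0.00000000e+00,  0.00000000e+00,  0.00000000e+00,
         1.00000000e+00]])}
top {'camera_matrix': array([[552.13897493,   0.        , 321.46187315],
       [  0.        , 552.13897493, 245.02675056],
       [  0.        ,   0.        ,   1.        ]]), 'k1': -0.11857202049883005, 'world_to_cam': array([[-3.60226255e-03, -9.99840270e-01, -1.75059622e-02,
        -3.33615600e+00],
       [ 9.96603999e-01, -5.02964514e-03,  8.21898553e-02,
        -5.05368354e+02],
       [-8.22647759e-02, -1.71504424e-02,  9.96462929e-01,
        -1.50117178e+03],
       [ 0.00000000e+00,  0.00000000e+00,  0.00000000e+00,

[... 572 characters left out ...]
0000e+00]])}
{'t': 0.1, 'joint_positions': array([-7.47712849e+01,  2.42798492e+01,  9.34253812e+01, -1.03428513e-03,
        6.23706212e+01, -1.08711968e+00]), 'qvel': array([ 0.01189609, -0.12115863, -0.07579428,  0.06871282, -0.05708686,
       -0.03594589]), 'effort': array([ 6.09368672e-04, -5.45613742e+01, -2.74325037e+01,  6.45380630e-02,
        1.87882315e-02, -4.12063412e-05]), 'eef_pos': array([ 175.49249179, -599.35793879,  221.99310534]), 'tool_rot': array([-1.79924145e+02, -5.23565951e-04,  1.63163147e+01]), 'ft_force': array([-0.13791492,  0.38510477,  0.07100636]), 'wrist_torque': array([-0.01612515, -0.01193764, -0.01234287]), 'finger_force': 0.0, 'width': 87.73541300633602}
```

View pics/top0.png

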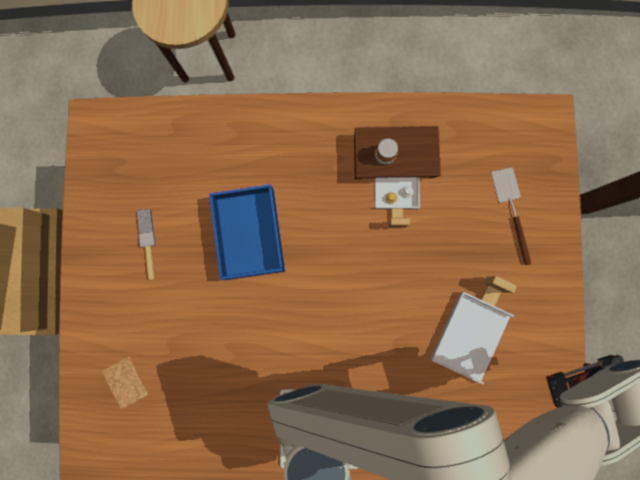

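View pics/scene0.png

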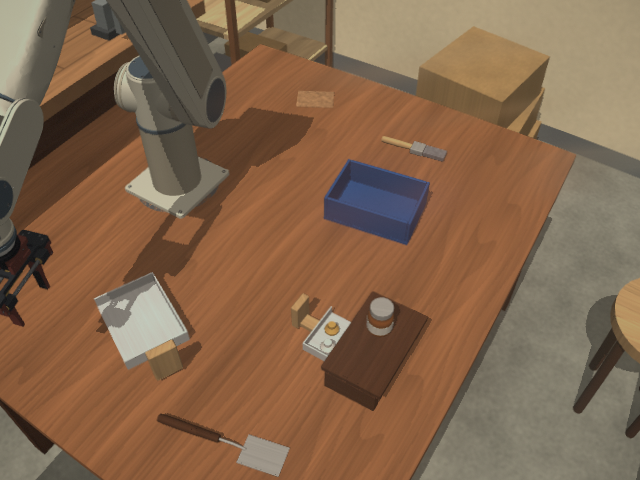

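The pictures show two trays. One is partly under the riser: top view (398,195), grip (400,220), with knobs inside. The other is larger, empty and out in the open at top (472,337). The one under the riser fits the description: it is smaller, holds the knobs and has its +x half under the riser. I'll confirm it in a crop and measure.

```bash
python3 - <<'E'
from h import *
a=cv2.imread("pics/top0.png");b=cv2.imread("pics/scene0.png")
c1=cv2.resize(a[120:240,340:450],None,fx=4,fy=4,interpolation=cv2.INTER_CUBIC);c2=cv2.resize(b[280:410,280:440],None,fx=3.2,fy=3.2,interpolation=cv2.INTER_CUBIC)
H=480;o=np.zeros((H,800,3),np.uint8);o[:c1.shape[0],:c1.shape[1]]=c1
c2=cv2.resize(b[285:385,285:375],None,fx=4,fy=4,interpolation=cv2.INTER_CUBIC);o[:400,440:800]=c2
cv2.imwrite("pics/crop1.png",o)
hsv=cv2.cvtColor(a,cv2.COLOR_BGR2HSV)
m=cv2.inRange(hsv,(100,120,40),(125,255,255));cs=max(cv2.findContours(m,0,2)[0],key=cv2.contourArea)
r=cv2.minAreaRect(cs);P=[cast("top",u,v,80) for u,v in cv2.boxPoints(r)]
print("box",r,np.round(P,1));P=np.array(P)
print("centre",P.mean(0),np.linalg.norm(np.diff(P,axis=0),axis=1))
E
```

```text
box ((245.85000610351562, 231.95001220703125), (86.69129180908203, 64.20529174804688), 81.8698959350586) [[641.2 299.   80. ]
 [664.1 127.   80. ]
 [433.9  93.4  80. ]
 [410.2 262.7  80. ]]
centre [537.34352324 195.53885909  80.        ] [173.57567443 232.70625681 170.98146002]
```

View pics/crop1.png

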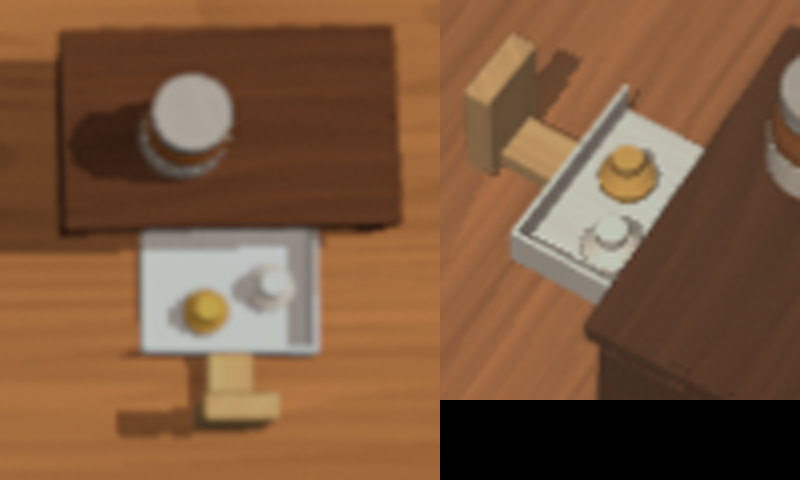

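The crop confirms it. The tray under the riser has a brass and a white knob visible, its open side faces left (+y), and its grip slab top is at about px (400,221). Now to measure it.

```bash
python3 - <<'E'
from h import *
f=lambda x,y:(340+x/4-.4,120+y/4-.4)
for n,p,z in [("slabL-near",(205,418),80),("slabR-near",(280,416),80),("slabL-far",(206,395),80),("slabR-far",(280,393),80),("trayNL",(140,352),26),("trayNR",(320,350),26),("riserNL",(62,230),74),("riserNR",(399,222),74),("riserFL",(60,32),74),("riserFR",(390,28),74),("jarcap",(193,112),149),("brass top",(208,306),30),("white top",(270,285),30)]:
    print(n,np.round(cast("top",*f(*p),z),1))
g=lambda x,y:(285+(x-440)/4-.4,285+y/4-.4)
for n,p,z in [("slab top A",(515,35),80),("slab B",(536,50),80),("slab C",(468,90),80),("slab D",(487,108),80),("trayN -y",(512,236),26),("trayN +y",(627,86),26)]:
    print("scene",n,np.round(cast("scene",*g(*p),z),1))
# refine slab top by colour
a=cv2.imread("pics/top0.png");h=cv2.cvtColor(a,cv2.COLOR_BGR2HSV)
print(h[212:230,385:415,2][:, ::2])
W=np.array(bot.camera_params("top")["world_to_cam"]);print(-W[:3,:3].T@W[:3,3])
E
```

```text
slabL-near [ 555.3 -191.1   80. ]
slabR-near [ 556.4 -241.1   80. ]
slabL-far [ 570.7 -192.    80. ]
slabR-far [ 571.8 -241.4   80. ]
trayNL [ 607.9 -152.8   26. ]
trayNR [ 608.8 -277.5   26. ]
riserNL [683.9 -97.6  74. ]
riserNR [ 688.6 -325.2   74. ]
riserFL [821.  -97.8  74. ]
riserFR [ 823.5 -323.1   74. ]
jarcap [ 745.1 -179.2  149. ]
brass top [ 639.2 -199.9   30. ]
white top [ 653.7 -243.1   30. ]
scene slab top A [ 559.5 -195.7   80. ]
scene slab B [ 575.1 -198.3   80. ]
scene slab C [ 558.  -241.4   80. ]
scene slab D [ 573.6 -246.    80. ]
scene trayN -y [ 610.5 -280.    26. ]
scene trayN +y [ 611.6 -158.8   26. ]
[[165 122 111 126 187 191 191 191 190 167 158 159 160 161 161]
 [163 120 106 125 187 191 191 191 190 167 157 159 161 161 161]
 [163 119 103 123 187 191 191 191 190 169 160 162 163 163 164]
 [163 119 104 123 187 191 191 191 190 173 165 167 168 168 169]
 [164 123 108 125 185 189 189 189 188 175 169 171 172 173 173]
 [167 125 111 127 176 180 181 180 180 170 167 173 175 174 175]
 [167 126 112 136 174 176 178 177 178 174 172 180 178 174 174]
 [170 127 109 149 185 187 188 188 188 187 188 189 182 175 174]
 [171 129 104 151 189 190 191 191 191 191 191 191 183 177 177]
 [156 126  93 153 190 191 191 191 191 191 191 191 184 178 176]
 [127 116  88 152 190 190 190 190 191 191 190 190 182 172 169]
 [115 111  84 143 184 183 182 182 183 184 182 182 176 163 162]
 [113 109  82 116 154 152 151 151 152 153 151 153 165 159 160]
 [112 109  79  80  97  96  95  94  95  96  96 124 158 161 162]
 [110 106  78  71  71  71  71  71  75  80  92 142 163 164 164]
 [106 107 101  99  97  96  97  95 105 119 131 161 166 166 166]
 [112 122 138 138 136 137 137 137 142 152 156 166 166 166 166]
 [138 145 159 159 159 159 159 159 160 162 163 164 164 163 164]]
[ 380.14654449  -31.62320678 1537.3397758 ]
```

```bash
cat >> h.py <<'E'
from scipy.spatial.transform import Rotation as Ro
E_=lambda r:Ro.from_euler("xyz",r,degrees=True)
def rows(p0,R0,p1,R1,n,piv=None,ease=True,dec=4):
    """rows from pose to pose; piv = point in tool frame moving linearly (default TCP)"""
    L=np.zeros(3) if piv is None else np.array(piv,float)
    rv=(R0.inv()*R1).as_rotvec();q0=p0+R0.apply(L);q1=p1+R1.apply(L);out=[];p,R=np.array(p0,float),R0
    for i in range(1,n+1):
        s=i/n
        if ease: s=s*s*(3-2*s)
        Rt=R0*Ro.from_rotvec(rv*s);pt=q0+(q1-q0)*s-Rt.apply(L)
        d=np.round(R.inv().apply(pt-p)/75,dec);w=np.round((R.inv()*Rt).as_rotvec()/np.pi,dec)
        out.append(" ".join(f"{v+0:g}" for v in [*d,*w]));p=p+R.apply(d*75);R=R*Ro.from_rotvec(w*np.pi)
    print(";".join(out));print("-> ",np.round(p,1),np.round(R.as_euler("xyz",degrees=True),2));return p,R
E
python3 - <<'E'
from h import *
s=bot.read_state();p,R=rows(s["eef_pos"],E_(s["tool_rot"]),np.array([565,-218.3,150.]),E_([180,0,90]),12,ease=False,dec=3)
E
```

```text
0.534 -0.285 0.08 0 0 -0.034;0.562 -0.226 0.081 0 0 -0.034;0.582 -0.165 0.08 0 0 -0.034;0.597 -0.101 0.08 0 0 -0.034;0.604 -0.038 0.081 0 0 -0.035;0.605 0.029 0.08 0 0 -0.034;0.598 0.093 0.081 0 0 -0.034;0.585 0.156 0.08 0 0 -0.034;0.565 0.218 0.08 0 0 -0.034;0.538 0.277 0.081 0 0 -0.034;0.506 0.333 0.08 0 0 -0.034;0.467 0.385 0.08 0 0 -0.034
->  [ 565.  -218.3  150. ] [-1.7998e+02 -7.0000e-02  8.9940e+01]
```

Emit:
move_arm --deltas "0.534 -0.285 0.08 0 0 -0.034;0.562 -0.226 0.081 0 0 -0.034;0.582 -0.165 0.08 0 0 -0.034;0.597 -0.101 0.08 0 0 -0.034;0.604 -0.038 0.081 0 0 -0.035;0.605 0.029 0.08 0 0 -0.034;0.598 0.093 0.081 0 0 -0.034;0.585 0.156 0.08 0 0 -0.034;0.565 0.218 0.08 0 0 -0.034;0.538 0.277 0.081 0 0 -0.034;0.506 0.333 0.08 0 0 -0.034;0.467 0.385 0.08 0 0 -0.034" --hand 0.6

```text
t: 1.3
eef_pos: [566.1, -217.2, 149.8]
tool_rot: [-180.0, -0.0, 90.2]
ft_force: [0.6, -0.5, 0.3]
width: 52.6
finger_force: 0.0
```

Emit:
move_arm --deltas "0 0 0 0 0 0;0 0 0 0 0 0;0 0 0 0 0 0"

```text
t: 1.6
eef_pos: [564.2, -219.4, 150.2]
tool_rot: [-179.9, -0.0, 89.9]
ft_force: [1.0, 0.4, -0.8]
width: 53.1
finger_force: 0.0
```

```bash
python3 - <<'E'
from h import *
s=bot.read_state();a=bot.get_image("wrist");cv2.imwrite("pics/w1.png",a[:,:,::-1]);print(s["eef_pos"],s["tool_rot"],s["width"],s["joint_positions"])
E
```

```text
[ 564.23620273 -219.43570268  150.16549007] [-1.79945413e+02 -5.29951354e-03  8.98567311e+01] 53.10823520363969 [-2.23696739e+01  2.77422966e+01  9.87967199e+01 -1.95804988e-02
  5.35135205e+01 -2.22147572e+01]
```

View pics/w1.png

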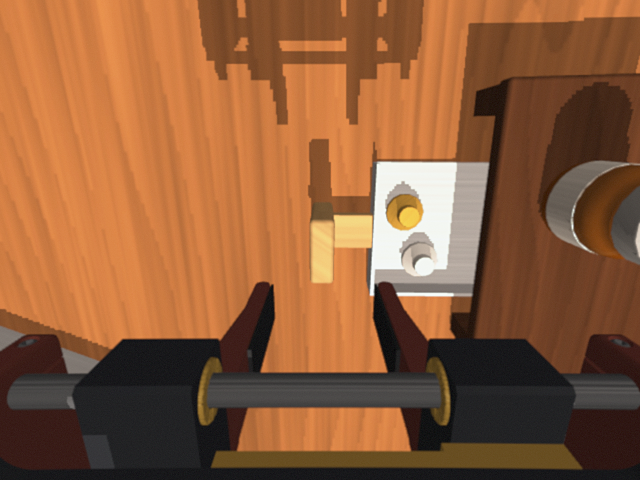

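Wrist view: the slab top spans px (311–334, 219–283), with tray wall, neck and two knobs to its right. The riser edge is at px 490 and the jar is at 600. I'll cast the slab top onto z=80.

```bash
cat >> h.py <<'E'
def wcast(pos,rot,u,v,z):
    c=bot.camera_params("wrist");K=np.array(c["camera_matrix"]);k=c["k1"];T=np.array(c["T_tool_cam"])
    d=np.array([(u-K[0,2])/K[0,0],(v-K[1,2])/K[1,1]]);s=d.copy()
    for _ in range(20): s=d/(1+k*(s@s))
    R=E_(rot);o=R.apply(T[:3,3])+pos;r=R.apply(T[:3,:3]@np.array([s[0],-s[1],-1]));return o+r*(z-o[2])/r[2]
E
python3 - <<'E'
from h import *
a=cv2.imread("pics/w1.png")
s=bot.read_state();P,Q=s["eef_pos"],s["tool_rot"]
for p,z in [((311,219),80),((334,219),80),((311,283),80),((334,283),80),((376,163),26),((371,295),26),((489,163),26),((508,79),74),((474,338),74)]: print(p,np.round(wcast(P,Q,*p,z),1))
print(a[250,304:342].sum(1))
rows(P,E_(Q),np.array([566,-218.3,41.]),E_([180,0,90]),9,dec=3)
E
```

```text
(311, 219) [ 555.7 -191.8   80. ]
(334, 219) [ 571.9 -191.9   80. ]
(311, 283) [ 554.9 -241.2   80. ]
(334, 283) [ 572.2 -241.2   80. ]
(376, 163) [ 608.1 -157.4   26. ]
(371, 295) [ 608.6 -278.    26. ]
(489, 163) [ 701.2 -158.    26. ]
(508, 79) [ 682.5 -102.2   74. ]
(474, 338) [ 686.2 -292.8   74. ]
[386 381 393 401 395 348 368 462 522 565 575 573 574 567 568 569 569 567
 566 563 561 561 566 569 574 578 569 544 506 415 400 446 442 435 428 425
 424 436]
0.001 0.001 0.05 0 0 0;0.002 0.002 0.134 0 0 0;0.002 0.003 0.194 0 0 0;0.003 0.004 0.23 0 0 0;0.004 0.005 0.242 0 0 -0.001;0.003 0.003 0.23 0 0 0;0.002 0.004 0.194 0 0 0;0.002 0.002 0.134 0 0 0;0.001 0.001 0.05 0 0 0
->  [ 566.  -218.3   41. ] [-179.97   -0.     90.  ]
```

The slab centre is (564,-217) with yaw about 0, and all three views agree. I'll descend and grip.

Emit:
move_arm --deltas "0.003 0 0.05 0 0 0;0.003 0 0.134 0 0 0;0.004 0 0.194 0 0 0;0.005 0 0.23 0 0 0;0.005 0 0.242 0 0 -0.001;0.004 0 0.23 0 0 0;0.004 0 0.194 0 0 0;0.003 0 0.134 0 0 0;0.002 0 0.05 0 0 0;0 0 0 0 0 0;0 0 0 0 0 0"

```text
t: 2.75
eef_pos: [565.6, -216.5, 41.5]
tool_rot: [180.0, 0.0, 90.1]
ft_force: [-0.1, 0.4, 0.3]
width: 53.1
finger_force: 0.0
```

Emit:
move_arm --deltas "0 0 0 0 0 0;0 0 0 0 0 0;0 0 0 0 0 0;0 0 0 0 0 0;0 0 0 0 0 0;0 0 0 0 0 0;0 0 0 0 0 0;0 0 0 0 0 0" --hand 0

```text
t: 3.55
eef_pos: [565.0, -216.4, 41.1]
tool_rot: [-180.0, -0.0, 90.1]
ft_force: [-1.8, -0.5, 3.9]
width: 17.4
finger_force: 30.0
```

Gripped: width 17.4 mm, force 30 N. Next I lift about 6 mm and draw straight out (-x is tool -y).

Emit:
move_arm --deltas "0 0 -0.02 0 0 0;0 0 -0.03 0 0 0;0 0 -0.03 0 0 0;0 0 0 0 0 0;0 -0.02 0 0 0 0;0 -0.05 0 0 0 0;0 -0.09 0 0 0 0;0 -0.12 0 0 0 0;0 -0.15 0 0 0 0;0 -0.17 0 0 0 0;0 -0.17 0 0 0 0;0 -0.17 0 0 0 0"

```text
t: 4.75
eef_pos: [493.3, -216.5, 47.1]
tool_rot: [-180.0, -0.0, 90.1]
ft_force: [-0.2, 0.0, -3.5]
width: 17.9
finger_force: 30.0
```

Emit:
move_arm --deltas "0 -0.17 0 0 0 0;0 -0.15 0 0 0 0;0 -0.12 0 0 0 0;0 -0.09 0 0 0 0;0 -0.05 0 0 0 0;0 -0.02 0 0 0 0;0 0 0 0 0 0;0 0 0 0 0 0"

```text
t: 5.55
eef_pos: [450.2, -216.7, 47.1]
tool_rot: [180.0, 0.0, 90.1]
ft_force: [0.0, 1.1, -3.2]
width: 18.3
finger_force: 30.0
```

```bash
python3 - <<'E'
from h import *
s=bot.read_state();a=bot.get_image("wrist");b=bot.get_image("scene");o=np.zeros((480,800,3),np.uint8)
o[:300,:400]=cv2.resize(a,(400,300))[:,:,::-1];o[:400,400:]=cv2.resize(b[250:410,220:380],(400,400))[:,:,::-1];cv2.imwrite("pics/d1.png",o);print(s["eef_pos"],s["tool_rot"],s["width"],s["ft_force"],s["wrist_torque"])
E
```

```text
[ 450.18399463 -216.73500322   47.09074677] [1.79966757e+02 1.40178401e-02 9.01285677e+01] 18.277879209839046 [ 0.03525552  1.14132865 -3.2271138 ] [0.01315556 0.2942562  0.01022606]
```

View pics/d1.png

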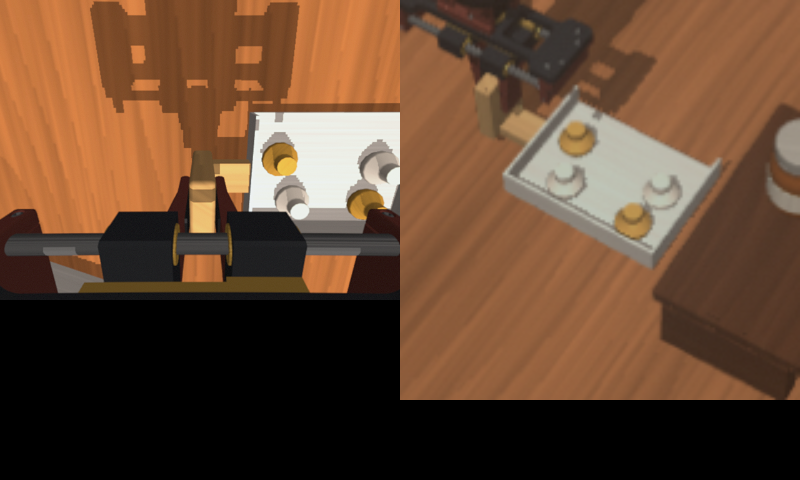

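All four knobs are upright in the tray and it is clear of the riser. Next I lift and carry it level to beside/over the box.

```bash
python3 - <<'E'
from h import *
s=bot.read_state();p,R=s["eef_pos"],E_(s["tool_rot"])
p,R=rows(p,R,p+[0,0,100],E_([180,0,90]),12,dec=3)
p,R=rows(p,R,np.array([429.2,73.2,147.]),E_([180,0,98.5]),24,dec=3)
E
```

```text
0 0 -0.026 0 0 0;0 0 -0.073 0 0 0;0 0 -0.109 0 0 0;0 0 -0.138 0 0 0;0 0 -0.156 0 0 0;0 0 -0.165 0 0 0;0 0 -0.165 0 0 0;0 0 -0.156 0 0 0.001;0 0 -0.137 0 0 0;0 0 -0.11 0 0 0;0 0 -0.072 0 0 0;0 0 -0.026 0 0 0
->  [ 450.1 -216.7  147. ] [1.7998e+02 1.0000e-02 8.9950e+01]
0.02 -0.001 0 0 0 0;0.056 -0.005 0 0 0 -0.001;0.09 -0.006 0 0 0 -0.001;0.12 -0.008 0 0 0 -0.002;0.148 -0.009 0 0 0 -0.001;0.17 -0.009 0 0 0 -0.002;0.191 -0.01 0 0 0 -0.003;0.208 -0.009 0 0 0 -0.002;0.221 -0.007 0 0 0 -0.003;0.232 -0.006 0 0 0 -0.003;0.238 -0.004 0 0 0 -0.003;0.242 -0.002 0 0 0 -0.003;0.241 0.001 0 0 0 -0.003;0.239 0.003 0 0 0 -0.003;0.231 0.005 0 0 0 -0.002;0.221 0.006 0 0 0 -0.003;0.208 0.008 0 0 0 -0.003;0.191 0.009 -0.001 0 0 -0.002;0.171 0.009 0 0 0 -0.002;0.147 0.008 0 0 0 -0.002;0.12 0.008 0 0 0 -0.001;0.09 0.007 0 0 0 -0.002;0.057 0.004 0 0 0 0;0.019 0.001 0 0 0 0
->  [429.2  73.2 147. ] [1.7998e+02 1.0000e-02 9.8410e+01]
```

Emit:
move_arm --deltas "0 0 -0.026 0 0 0;0 0 -0.073 0 0 0;0 0 -0.109 0 0 0;0 0 -0.138 0 0 0;0 0 -0.156 0 0 0;0 0 -0.165 0 0 0;0 0 -0.165 0 0 0;0 0 -0.156 0 0 0.001;0 0 -0.137 0 0 0;0 0 -0.11 0 0 0;0 0 -0.072 0 0 0;0 0 -0.026 0 0 0"

```text
t: 6.85
eef_pos: [449.9, -216.7, 147.6]
tool_rot: [180.0, 0.0, 89.9]
ft_force: [0.4, -0.8, -4.1]
width: 17.5
finger_force: 30.0
```

Emit:
move_arm --deltas "0.02 -0.001 0 0 0 0;0.056 -0.005 0 0 0 -0.001;0.09 -0.006 0 0 0 -0.001;0.12 -0.008 0 0 0 -0.002;0.148 -0.009 0 0 0 -0.001;0.17 -0.009 0 0 0 -0.002;0.191 -0.01 0 0 0 -0.003;0.208 -0.009 0 0 0 -0.002;0.221 -0.007 0 0 0 -0.003;0.232 -0.006 0 0 0 -0.003;0.238 -0.004 0 0 0 -0.003;0.242 -0.002 0 0 0 -0.003"

```text
t: 8.05
eef_pos: [438.9, -70.1, 147.1]
tool_rot: [180.0, -0.0, 94.3]
ft_force: [1.0, 1.4, -4.0]
width: 18.0
finger_force: 30.0
```

Emit:
move_arm --deltas "0.241 0.001 0 0 0 -0.003;0.239 0.003 0 0 0 -0.003;0.231 0.005 0 0 0 -0.002;0.221 0.006 0 0 0 -0.003;0.208 0.008 0 0 0 -0.003;0.191 0.009 0 0 0 -0.002;0.171 0.009 0 0 0 -0.002;0.147 0.008 0 0 0 -0.002;0.12 0.008 0 0 0 -0.001;0.09 0.007 0 0 0 -0.002;0.057 0.004 0 0 0 0;0.019 0.001 0 0 0 0"

```text
t: 9.25
eef_pos: [428.9, 73.5, 147.0]
tool_rot: [180.0, 0.0, 98.4]
ft_force: [-0.4, -0.3, -3.5]
width: 17.7
finger_force: 30.0
```

```bash
python3 - <<'E'
from h import *
s=bot.read_state();a=bot.get_image("top");b=bot.get_image("scene");o=np.zeros((500,800,3),np.uint8)
o[:480,:380]=cv2.resize(a[170:290,200:295],(380,480))[:,:,::-1];o[:400,380:780]=cv2.resize(b[120:280,270:430],(400,400))[:,:,::-1];cv2.imwrite("pics/d2.png",o);print(s["eef_pos"],s["tool_rot"],s["width"],s["ft_force"],s["wrist_torque"],s["joint_positions"])
E
```

```text
[428.89256287  73.5146949  146.99102945] [1.79999434e+02 4.11107180e-04 9.84121727e+01] 17.741648682447646 [-0.40059094 -0.3333429  -3.49559609] [-0.16085245  0.24390936 -0.02455012] [ 8.15953852e+00  1.53019558e+01  1.19942472e+02 -5.80343735e-04
  4.47550042e+01 -2.52222027e-01]
```

View pics/d2.png

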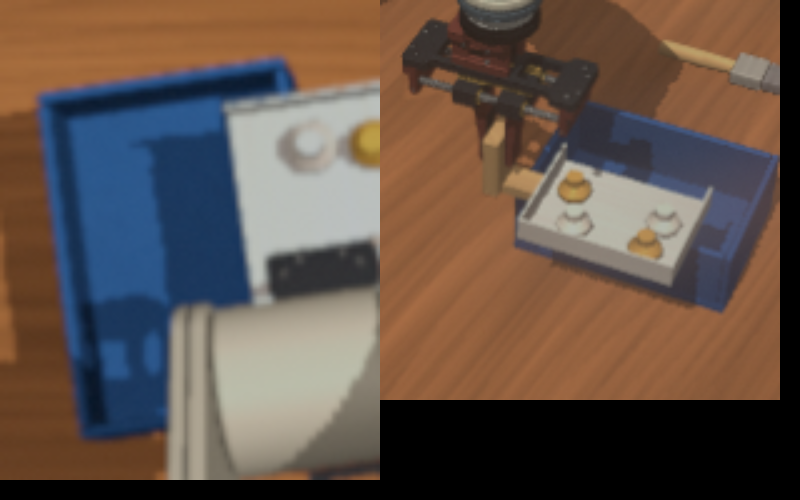

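Knobs are still upright. The lip is about 45 mm inside the box's near wall, with the tray level and above the rim. Next I tilt about the lip.

```bash
python3 - <<'E'
from h import *
s=bot.read_state();p,R=s["eef_pos"],E_([180,0,98.4]);L=np.array([60,125,37.])
lip=p+R.apply(L);print("lip",lip, "pred lip far corner",proj("top",p+R.apply([60,205,37])))
def tilt(p,R,th,dz,n):
    R1=R*Ro.from_rotvec([0,-np.radians(th),0]);q=p+R.apply(L)+[0,0,dz];return rows(p,R,q-R1.apply(L),R1,n,piv=L,ease=False,dec=3)
p,R=tilt(p,R,16,-15,12)
p,R=tilt(p,R,14,-15,12)
p,R=tilt(p,R,12,0,8)
E
```

```text
lip [543.76686713 150.79612119 109.96409382] pred lip far corner (np.float64(256.7097717122258), np.float64(197.9202289372176))
0.012 0 -0.002 0 -0.007 0;0.012 0 -0.002 0 -0.008 0;0.012 0 -0.001 0 -0.007 0;0.013 0 -0.002 0 -0.008 0;0.013 0 -0.002 0 -0.007 0;0.014 0 -0.002 0 -0.007 0;0.014 0 -0.002 0 -0.008 0;0.014 0 -0.002 0 -0.007 0;0.015 0 -0.002 0 -0.008 0;0.015 0 -0.002 0 -0.007 0;0.016 0 -0.003 0 -0.007 0;0.016 0 -0.002 0 -0.008 0
->  [427.   85.6 147.1] [180.    16.02  98.4 ]
0.015 0 0 0 -0.006 0;0.015 0 0 0 -0.007 0;0.015 0 -0.001 0 -0.006 0;0.016 0 0 0 -0.007 0;0.016 0 -0.001 0 -0.006 0;0.017 0 -0.001 0 -0.007 0;0.016 0 0 0 -0.006 0;0.017 0 -0.001 0 -0.007 0;0.018 0 -0.001 0 -0.006 0;0.017 0 -0.002 0 -0.007 0;0.018 0 -0.001 0 -0.006 0;0.019 0 -0.002 0 -0.007 0
->  [425.   99.5 142. ] [-180.     30.06   98.4 ]
0.013 0 -0.021 0 -0.008 0;0.013 0 -0.021 0 -0.009 0;0.014 0 -0.02 0 -0.008 0;0.013 0 -0.021 0 -0.008 0;0.013 0 -0.021 0 -0.009 0;0.013 0 -0.021 0 -0.008 0;0.013 0 -0.02 0 -0.008 0;0.014 0 -0.021 0 -0.009 0
->  [423.  113.  147.6] [-180.     42.12   98.4 ]
```

Emit:
move_arm --deltas "0.012 0 -0.002 0 -0.007 0;0.012 0 -0.002 0 -0.008 0;0.012 0 -0.001 0 -0.007 0;0.013 0 -0.002 0 -0.008 0;0.013 0 -0.002 0 -0.007 0;0.014 0 -0.002 0 -0.007 0;0.014 0 -0.002 0 -0.008 0;0.014 0 -0.002 0 -0.007 0;0.015 0 -0.002 0 -0.008 0;0.015 0 -0.002 0 -0.007 0;0.016 0 -0.003 0 -0.007 0;0.016 0 -0.002 0 -0.008 0"

```text
t: 10.55
eef_pos: [427.2, 85.4, 147.1]
tool_rot: [180.0, 16.0, 98.3]
ft_force: [0.2, 0.4, -3.7]
width: 17.6
finger_force: 30.0
```

Emit:
move_arm --deltas "0.015 0 0 0 -0.006 0;0.015 0 0 0 -0.007 0;0.015 0 -0.001 0 -0.006 0;0.016 0 0 0 -0.007 0;0.016 0 -0.001 0 -0.006 0;0.017 0 -0.001 0 -0.007 0;0.016 0 0 0 -0.006 0;0.017 0 -0.001 0 -0.007 0;0.018 0 -0.001 0 -0.006 0;0.017 0 -0.002 0 -0.007 0;0.018 0 -0.001 0 -0.006 0;0.019 0 -0.002 0 -0.007 0"

```text
t: 11.75
eef_pos: [425.2, 99.8, 142.1]
tool_rot: [180.0, 30.1, 98.4]
ft_force: [0.6, 0.1, -2.0]
width: 17.7
finger_force: 30.0
```

Emit:
move_arm --deltas "0.013 0 -0.021 0 -0.008 0;0.013 0 -0.021 0 -0.009 0;0.014 0 -0.02 0 -0.008 0;0.013 0 -0.021 0 -0.008 0;0.013 0 -0.021 0 -0.009 0;0.013 0 -0.021 0 -0.008 0;0.013 0 -0.02 0 -0.008 0;0.014 0 -0.021 0 -0.009 0;0 0 0 0 0 0;0 0 0 0 0 0;0 0 0 0 0 0;0 0 0 0 0 0"

```text
t: 12.95
eef_pos: [423.0, 112.8, 147.7]
tool_rot: [180.0, 42.1, 98.4]
ft_force: [0.5, 0.3, -2.3]
width: 17.7
finger_force: 30.0
```

```bash
python3 - <<'E'
from h import *
s=bot.read_state();a=bot.get_image("top");b=bot.get_image("scene");o=np.zeros((500,800,3),np.uint8)
o[:480,:380]=cv2.resize(a[170:290,200:295],(380,480))[:,:,::-1];o[:400,380:780]=cv2.resize(b[120:280,270:430],(400,400))[:,:,::-1];cv2.imwrite("pics/d3.png",o);print(s["eef_pos"],s["tool_rot"],s["width"],s["ft_force"],s["wrist_torque"],s["joint_positions"])
E
```

```text
[423.01071203 112.82270444 147.71297613] [179.98689406  42.10745584  98.36911572] 17.70739278734594 [ 0.46853857  0.30058498 -2.25378452] [0.52714259 0.18200737 0.03009899] [ 37.66909613  28.45264902 113.60272524 -39.29011847  67.4552083
  54.51357921]
```

View pics/d3.png

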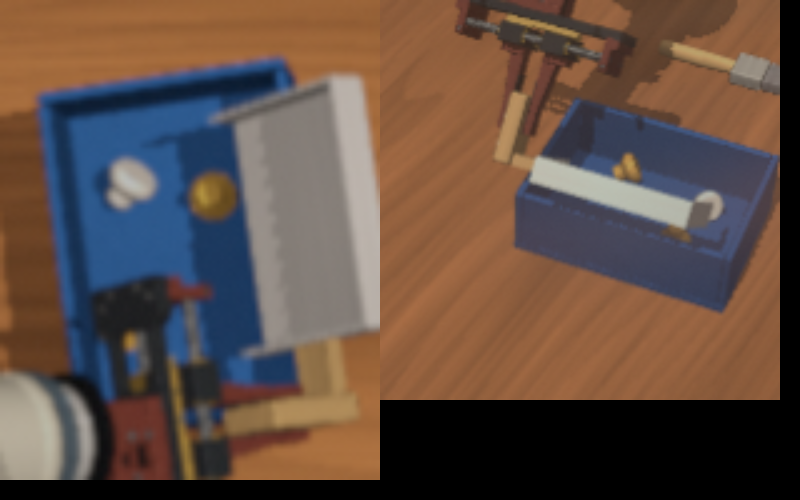

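The tray is empty (measured load 2.2 N, the bare tray). Three knobs are visible in the box and the fourth is probably hidden by the gripper; I'll check after retreating.

```bash
python3 - <<'E'
from h import *
s=bot.read_state();p,R=s["eef_pos"],E_(s["tool_rot"])
p,R=rows(p,R,p+[0,0,40],R,6,dec=3)
p,R=rows(p,R,np.array([405,-80,187.]),E_([180,0,90]),18,dec=3)
p,R=rows(p,R,np.array([405,-80,50.]),E_([180,0,90]),12,dec=3)
E
```

```text
-0.026 0 -0.029 0 0 0;-0.067 0 -0.074 0 0 0;-0.086 0 -0.095 0 0 0;-0.086 0 -0.095 0 0 0;-0.066 0 -0.073 0 0 0;-0.027 0 -0.03 0 0 0
->  [423.  112.8 187.8] [179.98  42.11  98.36]
-0.017 -0.005 0.015 0 0.002 0;-0.047 -0.016 0.043 0.001 0.006 0.002;-0.075 -0.024 0.065 0 0.009 0.001;-0.102 -0.03 0.083 0.001 0.012 0.003;-0.126 -0.036 0.095 0.001 0.015 0.002;-0.147 -0.038 0.1 0.001 0.017 0.004;-0.166 -0.04 0.101 0.002 0.017 0.003;-0.181 -0.04 0.097 0.001 0.019 0.004;-0.192 -0.038 0.088 0.002 0.02 0.003;-0.197 -0.035 0.076 0.001 0.019 0.004;-0.196 -0.032 0.063 0.001 0.019 0.003;-0.191 -0.029 0.048 0.002 0.018 0.004;-0.177 -0.023 0.035 0.001 0.016 0.003;-0.159 -0.02 0.023 0.001 0.015 0.003;-0.133 -0.014 0.012 0.001 0.012 0.002;-0.102 -0.011 0.006 0.001 0.009 0.002;-0.065 -0.006 0.002 0 0.006 0.001;-0.023 -0.003 0.001 0 0.002 0
->  [405. -80. 187.] [1.7996e+02 9.0000e-02 9.0070e+01]
0 0 0.036 0 0 0;0 0 0.099 0 0 0;0 0 0.15 0 0 0;0.001 0 0.189 0 0 0;0 0 0.213 0 0 0;0 0 0.226 0 0 0;0.001 -0.001 0.226 0 0 0;0 0 0.214 0 0 0;0 0 0.188 0 0 0;0.001 0 0.15 0 0 0;0 0 0.099 0 0 0;0 0 0.036 0 0 0
->  [405. -80.  50.] [1.7996e+02 9.0000e-02 9.0070e+01]
```

Emit:
move_arm --deltas "-0.026 0 -0.029 0 0 0;-0.067 0 -0.074 0 0 0;-0.086 0 -0.095 0 0 0;-0.086 0 -0.095 0 0 0;-0.066 0 -0.073 0 0 0;-0.027 0 -0.03 0 0 0"

```text
t: 13.65
eef_pos: [423.4, 113.3, 188.8]
tool_rot: [179.9, 42.1, 98.3]
ft_force: [0.6, 1.0, -2.5]
width: 17.8
finger_force: 30.0
```

Emit:
move_arm --deltas "-0.017 -0.005 0.015 0 0.002 0;-0.047 -0.016 0.043 0.001 0.006 0.002;-0.075 -0.024 0.065 0 0.009 0.001;-0.102 -0.03 0.083 0.001 0.012 0.003;-0.126 -0.036 0.095 0.001 0.015 0.002;-0.147 -0.038 0.1 0.001 0.017 0.004;-0.166 -0.04 0.101 0.002 0.017 0.003;-0.181 -0.04 0.097 0.001 0.019 0.004;-0.192 -0.038 0.088 0.002 0.02 0.003;-0.197 -0.035 0.076 0.001 0.019 0.004;-0.196 -0.032 0.063 0.001 0.019 0.003;-0.191 -0.029 0.048 0.002 0.018 0.004"

```text
t: 14.85
eef_pos: [408.7, -31.3, 187.2]
tool_rot: [179.4, 10.8, 92.0]
ft_force: [-0.3, 0.4, -2.5]
width: 17.7
finger_force: 30.0
```

Emit:
move_arm --deltas "-0.177 -0.023 0.035 0.001 0.016 0.003;-0.159 -0.02 0.023 0.001 0.015 0.003;-0.133 -0.014 0.012 0.001 0.012 0.002;-0.102 -0.011 0.006 0.001 0.009 0.002;-0.065 -0.006 0.002 0 0.006 0.001;-0.023 -0.003 0.001 0 0.002 0;0 0 0 0 0 0;0 0 0 0 0 0"

```text
t: 15.65
eef_pos: [404.6, -79.8, 186.8]
tool_rot: [180.0, 0.1, 90.1]
ft_force: [-0.8, -0.3, -2.0]
width: 17.6
finger_force: 30.0
```

```bash
python3 - <<'E'
from h import *
s=bot.read_state();a=bot.get_image("top");b=bot.get_image("scene");o=np.zeros((500,800,3),np.uint8)
o[:480,:380]=cv2.resize(a[170:290,200:295],(380,480))[:,:,::-1];o[:400,380:780]=cv2.resize(b[120:360,210:450],(400,400))[:,:,::-1];cv2.imwrite("pics/d4.png",o);print(s["eef_pos"],s["tool_rot"],s["width"],s["ft_force"],s["wrist_torque"])
E
```

```text
[404.5809761  -79.83844598 186.79469321] [1.79991850e+02 1.20932511e-01 9.00829470e+01] 17.617064290485853 [-0.76731109 -0.25502369 -2.03652981] [-0.0748334   0.05513033 -0.02188832]
```

View pics/d4.png

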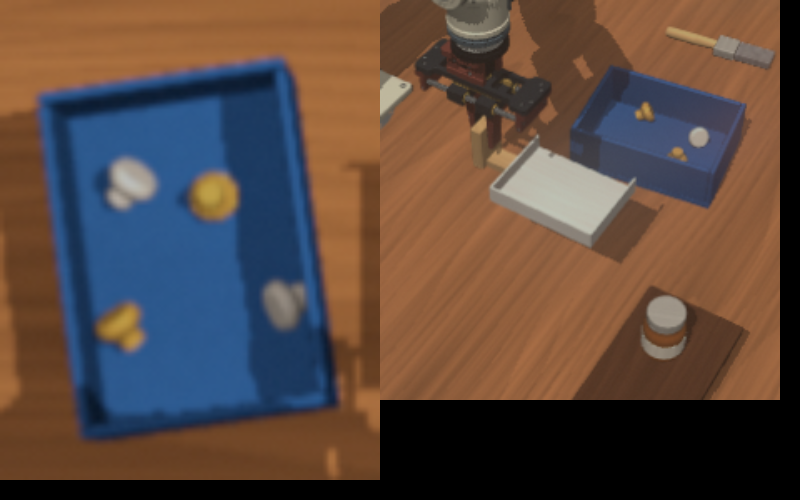

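All four knobs are in the box and the tray is empty. Now the set-down.

Emit:
move_arm --deltas "0 0 0.036 0 0 0;0 0 0.099 0 0 0;0 0 0.15 0 0 0;0 0 0.189 0 0 0;0 0 0.213 0 0 0;0 0 0.226 0 0 0;0 0 0.226 0 0 0;0 0 0.214 0 0 0;0 0 0.188 0 0 0;0 0 0.15 0 0 0;0 0 0.099 0 0 0;0 0 0.036 0 0 0"

```text
t: 16.95
eef_pos: [404.6, -79.9, 49.0]
tool_rot: [-179.9, 0.1, 90.1]
ft_force: [-0.6, 1.1, -2.1]
width: 18.0
finger_force: 30.0
```

Emit:
move_arm --deltas "0 0 0.02 0 0 0;0 0 0.02 0 0 0;0 0 0.02 0 0 0;0 0 0.015 0 0 0;0 0 0.015 0 0 0;0 0 0.01 0 0 0;0 0 0 0 0 0;0 0 0 0 0 0"

```text
t: 17.75
eef_pos: [405.1, -80.1, 42.5]
tool_rot: [180.0, 0.1, 90.1]
ft_force: [0.5, -0.3, -2.0]
width: 18.0
finger_force: 30.0
```

Emit:
move_arm --deltas "0 0 0.01 0 0 0;0 0 0.008 0 0 0;0 0 0.006 0 0 0;0 0 0 0 0 0;0 0 0 0 0 0"

```text
t: 18.25
eef_pos: [405.2, -80.2, 41.0]
tool_rot: [180.0, 0.1, 90.1]
ft_force: [-2.4, -0.3, 5.8]
width: 17.8
finger_force: 30.0
```

Contact with the bench (+5.8 N). I open, then rise straight up.

Emit:
move_arm --deltas "0 0 0 0 0 0;0 0 0 0 0 0;0 0 0 0 0 0;0 0 0 0 0 0;0 0 0 0 0 0;0 0 0 0 0 0" --hand 0.6

```text
t: 18.85
eef_pos: [405.1, -80.1, 40.6]
tool_rot: [180.0, 0.1, 90.1]
ft_force: [-0.2, 0.7, -0.3]
width: 52.4
finger_force: 0.0
```

Emit:
move_arm --deltas "0 0 -0.05 0 0 0;0 0 -0.13 0 0 0;0 0 -0.2 0 0 0;0 0 -0.25 0 0 0;0 0 -0.3 0 0 0;0 0 -0.3 0 0 0;0 0 -0.3 0 0 0;0 0 -0.25 0 0 0;0 0 -0.2 0 0 0;0 0 -0.1 0 0 0;0 0 0 0 0 0;0 0 0 0 0 0"

```text
t: 20.05
eef_pos: [404.7, -79.7, 196.4]
tool_rot: [180.0, 0.1, 90.1]
ft_force: [-0.7, -1.2, -0.1]
width: 53.0
finger_force: 0.0
```

```bash
python3 - <<'E'
from h import *
s=bot.read_state();cv2.imwrite("pics/e.png",bot.get_image("scene")[:,:,::-1]);print(s["eef_pos"],s["width"],s["ft_force"])
E
```

```text
[404.70598542 -79.73350225 196.4432179 ] 53.01742105546182 [-0.73400686 -1.15600869 -0.0925232 ]
```

View pics/e.png

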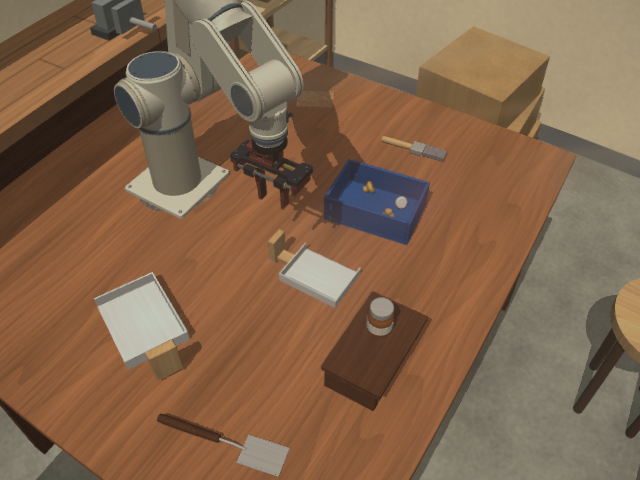

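The tray stands flat and empty at px (320,275), the gripper is clear of it, and the box, jar, brush and scraper are where they were.

```bash
python3 -c "
from rig import bot;print(bot.finish_job())"
```

```text
the job is handed in; nothing more can be done
None
```

I drew the smaller tray out from under the riser, tipped all four knobs into the blue box, set the empty tray down flat and upright on the bench and let go. I handed the job in at about 20 s; the box, jar, brush and scraper look unmoved in the last picture.

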